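# Put the inspection lamps on charge

## Task

At closing time, first stand every inspection lamp lying on the table upright, foot down and lens up, right down in a free well of the charging dock, leaving the lamp that already stands there in its well. Then set the toggles so that each well holding a lamp is switched on and each empty well is off, even if its toggle was left on: first toggle from the left for the first well from the left, and so on. Do not disturb the bottle or the phone.

Things in the scene. Friction and masses are not known exactly. Their poses are not given: they have to be found in the camera images.
- dock: fixed charging dock, base plate 270 x 410 x 12 mm; origin at the centre of its underside, on the table. Far side (row at x = +65 mm): five wells; near side (x = -85 mm): a housing 56 mm (x) x 180 mm (y), top 42 mm above the table, with a tight row of five toggles. Both rows run along y, numbered 1 to 5 from +y (left) to -y; thin dark lines lead from each toggle to its well
- well1 (a point): well 1: centre of its flat floor, 12 mm above the table at dock y = 148 mm, axes as the dock's. Square, 47 mm wide, 65 mm deep (rim 77 mm above the table), 74 mm from the next, 27 mm wall between. A lamp standing in it has its centre 75 mm above this point, its head 85 mm above the rim
- well2 (a point): well 2: centre of its flat floor, 12 mm above the table at dock y = 74 mm, axes as the dock's. Square, 47 mm wide, 65 mm deep (rim 77 mm above the table), 74 mm from the next, 27 mm wall between. A lamp standing in it has its centre 75 mm above this point, its head 85 mm above the rim
- well3 (a point): well 3: centre of its flat floor, 12 mm above the table at dock y = 0 mm, axes as the dock's. Square, 47 mm wide, 65 mm deep (rim 77 mm above the table), 74 mm from the next, 27 mm wall between. A lamp standing in it has its centre 75 mm above this point, its head 85 mm above the rim
- well4 (a point): well 4: centre of its flat floor, 12 mm above the table at dock y = -74 mm, axes as the dock's. Square, 47 mm wide, 65 mm deep (rim 77 mm above the table), 74 mm from the next, 27 mm wall between. A lamp standing in it has its centre 75 mm above this point, its head 85 mm above the rim
- well5 (a point): well 5: centre of its flat floor, 12 mm above the table at dock y = -148 mm, axes as the dock's. Square, 47 mm wide, 65 mm deep (rim 77 mm above the table), 74 mm from the next, 27 mm wall between. A lamp standing in it has its centre 75 mm above this point, its head 85 mm above the rim
- t1 (a joint): toggle 1 (feeds well 1): hinge along dock y, 42 mm above the table at dock x = -85, y = 60 mm. 0 = off, leaning 0.4 rad to dock -x (nearer the robot); 0.8 = on, leaning 0.4 rad to +x. Weighted: it falls to the nearer end (0.3 N at the tip). Lever: 46 mm from hinge to tip; its top 16 mm is 10 mm (x) by 14 mm (y), the rest thinner; next one 30 mm away. Starts off
- t2 (a joint): toggle 2 (feeds well 2): hinge along dock y, 42 mm above the table at dock x = -85, y = 30 mm. 0 = off, leaning 0.4 rad to dock -x (nearer the robot); 0.8 = on, leaning 0.4 rad to +x. Weighted: it falls to the nearer end (0.3 N at the tip). Lever: 46 mm from hinge to tip; its top 16 mm is 10 mm (x) by 14 mm (y), the rest thinner; next one 30 mm away. Starts on or off
- t3 (a joint): toggle 3 (feeds well 3): hinge along dock y, 42 mm above the table at dock x = -85, y = 0 mm. 0 = off, leaning 0.4 rad to dock -x (nearer the robot); 0.8 = on, leaning 0.4 rad to +x. Weighted: it falls to the nearer end (0.3 N at the tip). Lever: 46 mm from hinge to tip; its top 16 mm is 10 mm (x) by 14 mm (y), the rest thinner; next one 30 mm away. Starts off
- t4 (a joint): toggle 4 (feeds well 4): hinge along dock y, 42 mm above the table at dock x = -85, y = -30 mm. 0 = off, leaning 0.4 rad to dock -x (nearer the robot); 0.8 = on, leaning 0.4 rad to +x. Weighted: it falls to the nearer end (0.3 N at the tip). Lever: 46 mm from hinge to tip; its top 16 mm is 10 mm (x) by 14 mm (y), the rest thinner; next one 30 mm away. Starts on or off
- t5 (a joint): toggle 5 (feeds well 5): hinge along dock y, 42 mm above the table at dock x = -85, y = -60 mm. 0 = off, leaning 0.4 rad to dock -x (nearer the robot); 0.8 = on, leaning 0.4 rad to +x. Weighted: it falls to the nearer end (0.3 N at the tip). Lever: 46 mm from hinge to tip; its top 16 mm is 10 mm (x) by 14 mm (y), the rest thinner; next one 30 mm away. Starts off
- L1_c (a point): grey inspection lamp, 150 mm long, 0.2 kg: a plain 40 mm square bar with black ends, white lens in the head's end face, brass contact in the foot's. Point: the lamp's centre; its x axis runs from foot to head (up when it stands on its foot). It starts lying on the table to the right of the dock, foot roughly towards the robot; it may be absent
- L2_c (a point): grey inspection lamp, 150 mm long, 0.2 kg: a plain 40 mm square bar with black ends, white lens in the head's end face, brass contact in the foot's. Point: the lamp's centre; its x axis runs from foot to head (up when it stands on its foot). It starts lying on the table to the right of the dock, foot roughly towards the robot; it may be absent
- L3_c (a point): grey inspection lamp, 150 mm long, 0.2 kg: a plain 40 mm square bar with black ends, white lens in the head's end face, brass contact in the foot's. Point: the lamp's centre; its x axis runs from foot to head (up when it stands on its foot). It starts lying on the table to the right of the dock, foot roughly towards the robot; it may be absent
- W1_c (a point): grey inspection lamp, 150 mm long, 0.2 kg: a plain 40 mm square bar with black ends, white lens in the head's end face, brass contact in the foot's. Point: the lamp's centre; its x axis runs from foot to head (up when it stands on its foot). It is already standing in well 1, if it is there at all: just one of W1 to W5 is present
- W2_c (a point): grey inspection lamp, 150 mm long, 0.2 kg: a plain 40 mm square bar with black ends, white lens in the head's end face, brass contact in the foot's. Point: the lamp's centre; its x axis runs from foot to head (up when it stands on its foot). It is already standing in well 2, if it is there at all: just one of W1 to W5 is present
- W3_c (a point): grey inspection lamp, 150 mm long, 0.2 kg: a plain 40 mm square bar with black ends, white lens in the head's end face, brass contact in the foot's. Point: the lamp's centre; its x axis runs from foot to head (up when it stands on its foot). It is already standing in well 3, if it is there at all: just one of W1 to W5 is present
- W4_c (a point): grey inspection lamp, 150 mm long, 0.2 kg: a plain 40 mm square bar with black ends, white lens in the head's end face, brass contact in the foot's. Point: the lamp's centre; its x axis runs from foot to head (up when it stands on its foot). It is already standing in well 4, if it is there at all: just one of W1 to W5 is present
- W5_c (a point): grey inspection lamp, 150 mm long, 0.2 kg: a plain 40 mm square bar with black ends, white lens in the head's end face, brass contact in the foot's. Point: the lamp's centre; its x axis runs from foot to head (up when it stands on its foot). It is already standing in well 5, if it is there at all: just one of W1 to W5 is present
- glue: bystander: small white bottle, 40 mm across, 100 mm high, to the right of the lamps; origin under its centre
- phone: bystander: black phone lying flat, 72 x 148 x 9 mm, beyond the lamps; origin under its centre

How it is judged (in metres and radians):
On the way, in this order (a step that is already met when the one before it is completed fails the run):
1. all lamps stand upright, foot down, in wells of the dock (((horizontal distance between L1_c and well1 below 0.015 m and z of L1_c in the frame of well1 below 0.083 m and angle between L1_c's own x axis and vertical below 0.15 rad) or (horizontal distance between L1_c and well2 below 0.015 m and z of L1_c in the frame of well2 below 0.083 m and angle between L1_c's own x axis and vertical below 0.15 rad) or (horizontal distance between L1_c and well3 below 0.015 m and z of L1_c in the frame of well3 below 0.083 m and angle between L1_c's own x axis and vertical below 0.15 rad) or (horizontal distance between L1_c and well4 below 0.015 m and z of L1_c in the frame of well4 below 0.083 m and angle between L1_c's own x axis and vertical below 0.15 rad) or (horizontal distance between L1_c and well5 below 0.015 m and z of L1_c in the frame of well5 below 0.083 m and angle between L1_c's own x axis and vertical below 0.15 rad)) and ((horizontal distance between L2_c and well1 below 0.015 m and z of L2_c in the frame of well1 below 0.083 m and angle between L2_c's own x axis and vertical below 0.15 rad) or (horizontal distance between L2_c and well2 below 0.015 m and z of L2_c in the frame of well2 below 0.083 m and angle between L2_c's own x axis and vertical below 0.15 rad) or (horizontal distance between L2_c and well3 below 0.015 m and z of L2_c in the frame of well3 below 0.083 m and angle between L2_c's own x axis and vertical below 0.15 rad) or (horizontal distance between L2_c and well4 below 0.015 m and z of L2_c in the frame of well4 below 0.083 m and angle between L2_c's own x axis and vertical below 0.15 rad) or (horizontal distance between L2_c and well5 below 0.015 m and z of L2_c in the frame of well5 below 0.083 m and angle between L2_c's own x axis and vertical below 0.15 rad)) and ((horizontal distance between L3_c and well1 below 0.015 m and z of L3_c in the frame of well1 below 0.083 m and angle between L3_c's own x axis and vertical below 0.15 rad) or (horizontal distance between L3_c and well2 below 0.015 m and z of L3_c in the frame of well2 below 0.083 m and angle between L3_c's own x axis and vertical below 0.15 rad) or (horizontal distance between L3_c and well3 below 0.015 m and z of L3_c in the frame of well3 below 0.083 m and angle between L3_c's own x axis and vertical below 0.15 rad) or (horizontal distance between L3_c and well4 below 0.015 m and z of L3_c in the frame of well4 below 0.083 m and angle between L3_c's own x axis and vertical below 0.15 rad) or (horizontal distance between L3_c and well5 below 0.015 m and z of L3_c in the frame of well5 below 0.083 m and angle between L3_c's own x axis and vertical below 0.15 rad)) and horizontal distance between W1_c and well1 below 0.015 m and z of W1_c in the frame of well1 below 0.083 m and angle between each of W1_c, W2_c, W3_c, W4_c, W5_c's own x axis and vertical below 0.15 rad and horizontal distance between W2_c and well2 below 0.015 m and z of W2_c in the frame of well2 below 0.083 m and horizontal distance between W3_c and well3 below 0.015 m and z of W3_c in the frame of well3 below 0.083 m and horizontal distance between W4_c and well4 below 0.015 m and z of W4_c in the frame of well4 below 0.083 m and horizontal distance between W5_c and well5 below 0.015 m and z of W5_c in the frame of well5 below 0.083 m), for 0.2 s.
2. the toggles of the wells with a lamp are on and those of the empty wells are off (((horizontal distance between any of L1_c, L2_c, L3_c, W1_c and well1 below 0.03 m and value of joint t1 above 0.65 rad) or (horizontal distance between each of L1_c, L2_c, L3_c, W1_c and well1 above 0.03 m and value of joint t1 below 0.15 rad)) and ((horizontal distance between any of L1_c, L2_c, L3_c, W2_c and well2 below 0.03 m and value of joint t2 above 0.65 rad) or (horizontal distance between each of L1_c, L2_c, L3_c, W2_c and well2 above 0.03 m and value of joint t2 below 0.15 rad)) and ((horizontal distance between any of L1_c, L2_c, L3_c, W3_c and well3 below 0.03 m and value of joint t3 above 0.65 rad) or (horizontal distance between each of L1_c, L2_c, L3_c, W3_c and well3 above 0.03 m and value of joint t3 below 0.15 rad)) and ((horizontal distance between any of L1_c, L2_c, L3_c, W4_c and well4 below 0.03 m and value of joint t4 above 0.65 rad) or (horizontal distance between each of L1_c, L2_c, L3_c, W4_c and well4 above 0.03 m and value of joint t4 below 0.15 rad)) and ((horizontal distance between any of L1_c, L2_c, L3_c, W5_c and well5 below 0.03 m and value of joint t5 above 0.65 rad) or (horizontal distance between each of L1_c, L2_c, L3_c, W5_c and well5 above 0.03 m and value of joint t5 below 0.15 rad))), for 0.2 s.
At the end, for the whole second after the job is handed in: each lamp stands lens up in a well (centre within 15 mm of its axis, under 83 mm above its floor, tilt under 0.15 rad), the one there at the start still in its own, all at rest; toggles of wells with a lamp are on (over 0.65 rad), of empty wells off (under 0.15) (all of step 1 and all of step 2 and linear speed of each of L1, L2, L3, W1, W2, W3, W4, W5 below 0.02 m/s); the robot touches nothing.
It fails at once if the bottle is disturbed (moved more than 30 mm) (distance of glue from where it was at the start of the episode above 0.03 m).
It fails at once if the phone is disturbed (moved more than 30 mm) (distance of phone from where it was at the start of the episode above 0.03 m).
Of L1, L2, L3 only 2 to 3 are there at a start; the rules pass over those that are not, and their reading is None.
Of W1, W2, W3, W4, W5 only 1 to 1 are there at a start; the rules pass over those that are not, and their reading is None.
At some moment in a run one of L1, L2, L3 may be knocked a few centimetres aside while the robot is not near it.
Once in a run the grip may slacken for a moment while it holds something.
It also fails if it takes over 210 s, if anything falls off the work surface, if the arm or the gripper's body presses on something with over 40 N, if the wrist force passes 120 N, or if a joint passes its speed limit or range.

## Robot

A 7-joint arm with a two-finger parallel gripper is mounted at the origin on the work surface. World frame = base frame: x ahead of the robot, y to its left, z up, the work surface at z = 0. Lengths are in m, angles in degrees, forces in N, time in s.
With the tool pointing down it reaches from about 0.35 to 0.775 m from the base axis. Payload 3.1 kg.
Tool frame: the origin (TCP) lies on the centre line of the jaws, within the pads' length; the fingertips stand 17 mm ahead of it and the grasp point (between the pads) lies 2 mm behind it (robot.tip_reach is the distance from the TCP to the fingertips, in m); z points along the fingers, y is the line along which they close (so a half turn about z gives the same grasp; the last joint's range is limited). The gripper opens to 85 mm and grips with 20 to 120 N. Pads are 22 mm wide; open, the fingers measure 114 mm over their backs; the gripper's body (76 mm by 85 mm) begins 54 mm behind the grasp point. The pads swing forward as they close: fully open they stand 13 mm farther back than shut.
Start: joints at [-71.201, 17.813, 0.802, 86.603, -0.252, 75.585, -1.558], TCP at [0.199, 0.513, 0.248] pointing down, gripper open.
Joint ranges: [-154.91, 154.91], [-16.99, 109.72], [-72.82, 74.43], [7.12, 147.25], [-82.49, 262.49], [11.32, 116.49], [-174.64, 174.64]. Speed limits (degrees/s): [159.86, 159.86, 180, 180, 180, 180, 180].

## Interface

Orientations are given as [roll, pitch, yaw] about the fixed x, y, z axes, in that order (R = Rz(yaw) Ry(pitch) Rx(roll)).
In Python, from station import robot, fingers, vision, workorder, recognise gives the robot as it stands. Calls block until the motion is done:
- robot.move_to(position, orientation): joint-space move of the TCP to a pose.
- robot.line_to(position, orientation=None, velocity=0.15, f_stop=None): straight line of the TCP; orientation=None keeps the orientation; velocity is the mean speed in m/s. With f_stop (N) it stops when the force on the tool has changed by that much, and returns True; else False.
- robot.move_j(angles): joint-space move.
- fingers.gripper_to(opening, force=None): opening from 0.0 (shut) to 1.0 (fully open); force is the grip in N (None keeps the last); returns when the fingers have stopped.
- robot.pause(seconds).
- robot.inverse_kinematics(position, orientation): joint angles nearest the present ones, or None.
- vision.grab_frame(name): name is "scene" or "top" or "wrist"; returns the picture (480x640x3 uint8, red, green, blue); there is no depth.
- vision.calibration(name): a dict with "mtx" (3x3 intrinsics, pixels), "extrinsics" (4x4, takes a point from world to camera coordinates); the wrist camera has in their place "T_tool_cam" (4x4, takes a point from camera to tool coordinates, whose origin is the TCP and whose axes are the flange's). Camera axes: x right, y up, looking along -z (the intrinsics and any distortion apply to the point x, -y, -z); pixel columns grow to the right and rows downward; lengths in m; the calibration is good to about 2 mm. A picture is of the moment at which its call begins: read the wrist's pose just before it. calibration takes no time and is no camera call.
A pose or a line that the arm cannot do raises robot.PlanningError and nothing moves.
- workorder.close_job(): hands the job in; it is judged then, once.
Trained networks look in the newest picture that a camera, given by its name, has taken for a name from the list of things; names that differ only in an ending like _2 or _b are one class to them, and where a whole thing is asked for, a point or a joint stands for the part that bears it (a point fixed in the world has none). Each returns a list of dicts, best first, with "p" (0 to 1); they miss things now and then, are a little off and sometimes report something else, mostly with a low value. They report only what shows in the picture. A call takes as long as a camera call.
- recognise(label, camera): "rect" ([centre column, centre row, width, height] in pixels, round what is visible of it).
Readings, each from a call of its own:
- robot.current_time_s(): time.
- robot.current_joint_positions(): joint angles.
- robot.current_dq(): joint speeds.
- robot.current_joint_torque(): joint torques, N m.
- robot.current_tool_pos(): TCP position.
- robot.current_eef_rot(): TCP orientation.
- robot.current_contact_force(): force on the tool from outside, world axes, zero at the start.
- robot.current_torque(): the same for the moment, N m.
- robot.current_finger_gap(): opening from 0.0 (shut) to 1.0 (fully open).
- robot.current_gripper_force(): force on a finger pad.
Only numpy, scipy, OpenCV 4.12 (cv2) and the standard library are available. Lean on these libraries where they do the work, as an engineer would, in place of code of your own. Each camera call takes 0.05 s, during which the arm holds its last target. There are 200 camera calls.

## Working session

There is one attempt and no reset: what is moved stays moved. The work goes in short steps, each a Python script; the robot and the scene stay as the last script left them, time stands still between calls to the robot, and variables do not carry over. Pictures are saved under pics/ and viewed, at most 14 in all, crops included, and the job is handed in when it is done.

```bash
ls; mkdir -p pics; python3 - <<'E'
from station import robot, fingers, vision, workorder, recognise
import cv2,numpy as np
np.set_printoptions(precision=4,suppress=True)
for n in("scene","top"):
    im=vision.grab_frame(n); cv2.imwrite(f"pics/{n}0.png",im[:,:,::-1])
    c=vision.calibration(n); print(n,c)
    for l in("dock","L1_c","W1_c","glue","phone","t1"):
        print(l,[(np.round(d["rect"]),round(d["p"],2)) for d in recognise(l,n)])
print(vision.calibration("wrist"))
print(robot.current_eef_rot(),robot.current_time_s(),robot.tip_reach)
E
```

```text
pics
scene {'mtx': array([[455.2244,   0.    , 320.3911],
       [  0.    , 455.2244, 236.6995],
       [  0.    ,   0.    ,   1.    ]]), 'extrinsics': array([[-0.1365,  0.9906, -0.0087,  0.176 ],
       [-0.8111, -0.1067,  0.5751,  0.4027],
       [ 0.5688,  0.0855,  0.818 , -1.5687],
       [ 0.    ,  0.    ,  0.    ,  1.    ]])}
dock [(array([441., 254., 174., 102.]), 0.92)]
L1_c [(array([312., 223.,  29.,  50.]), 0.68), (array([265., 229.,  48.,  47.]), 0.65)]
W1_c [(array([510., 242.,  28.,  35.]), 0.7)]
glue [(array([161., 225.,  18.,  31.]), 0.9)]
phone [(array([242., 300.,  63.,  38.]), 0.93)]
t1 [(array([410., 213.,   6.,  17.]), 0.6), (array([452., 211.,   4.,  15.]), 0.53), (array([432., 212.,   3.,  16.]), 0.39)]
top {'mtx': array([[461.0951,   0.    , 317.4226],
       [  0.    , 461.0951, 247.4759],
       [  0.    ,   0.    ,   1.    ]]), 'extrinsics': array([[ 0.0294, -0.9995, -0.0116, -0.0927],
       [ 0.9816,  0.0267,  0.189 , -0.5772],
       [-0.1886, -0.017 ,  0.9819, -0.9554],
       [ 0.    ,  0.    ,  0.    ,  1.    ]])}
dock [(array([190., 275., 207., 151.]), 0.56)]
L1_c [(array([345., 297.,  30.,  69.]), 0.69)]
W1_c [(array([ 98., 255.,  43.,  32.]), 0.76)]
glue [(array([535., 266.,  30.,  20.]), 0.55)]
phone [(array([407., 188.,  67.,  33.]), 0.7)]
t1 [(array([188., 315.,  10.,   8.]), 0.65), (array([160., 320.,  15.,   9.]), 0.63), (array([206., 303.,  10.,  17.]), 0.47), (array([218., 306.,   8.,  14.]), 0.39)]
{'mtx': array([[380.4472,   0.    , 316.6618],
       [  0.    , 380.4472, 234.7178],
       [  0.    ,   0.    ,   1.    ]]), 'T_tool_cam': array([[ 0.0005,  0.9565,  0.2918,  0.074 ],
       [ 1.    , -0.0006,  0.0002, -0.0006],
       [ 0.0004,  0.2918, -0.9565, -0.1261],
       [ 0.    ,  0.    ,  0.    ,  1.    ]])}
[179.993    0.0021 158.8169] 0.7 0.017
```

View pics/scene0.png

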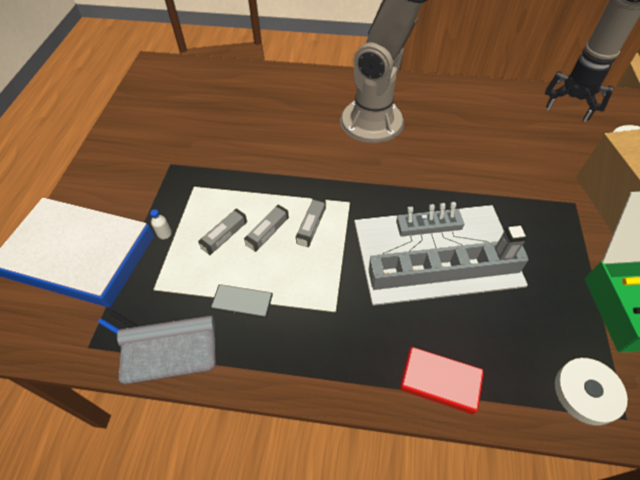

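View pics/top0.png

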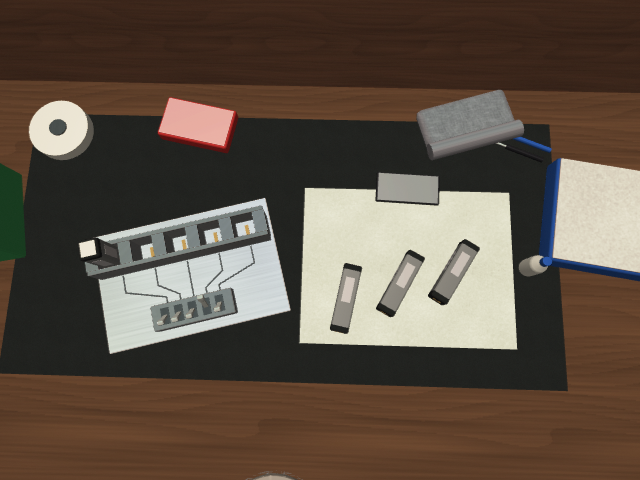

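Scene: three lamps lie at top-image (346,298), (401,283) and (454,272). One lamp stands in well 1 (95,250), and the dock is yawed about +13°. Next I write the helpers and take a wrist view above the dock.

```bash
cat > h.py <<'E'
from station import robot, fingers, vision, workorder, recognise
import cv2,numpy as np
from scipy.spatial.transform import Rotation as R
np.set_printoptions(precision=4,suppress=True)
F=np.diag([1,-1,-1,1.])
def cam(n):
    """K, T (world->cv camera)"""
    c=vision.calibration(n)
    if n!="wrist": return c["mtx"],F@c["extrinsics"]
    T=np.eye(4); T[:3,:3]=R.from_euler("xyz",robot.current_eef_rot(),degrees=True).as_matrix(); T[:3,3]=robot.current_tool_pos()
    return c["mtx"],F@np.linalg.inv(T@c["T_tool_cam"])
def back(kt,uv,z):
    K,T=kt; Ri=T[:3,:3].T; o=-Ri@T[:3,3]
    d=Ri@np.linalg.inv(K)@np.array([*uv,1.]); return o+d*(z-o[2])/d[2]
def proj(kt,P):
    K,T=kt; P=np.atleast_2d(P); q=(P@T[:3,:3].T+T[:3,3])@K.T; return q[:,:2]/q[:,2:]
def snap(n,f):
    kt=cam(n); im=vision.grab_frame(n); cv2.imwrite(f"pics/{f}.png",im[:,:,::-1]); np.savez(f"pics/{f}.npz",K=kt[0],T=kt[1]); return kt,im
def ori(zdir,ydir):
    """rpy with tool z along zdir, tool y near ydir"""
    z=np.array(zdir)/np.linalg.norm(zdir); y=np.array(ydir)-np.dot(ydir,z)*z; y/=np.linalg.norm(y)
    return R.from_matrix(np.c_[np.cross(y,z),y,z]).as_euler("xyz",degrees=True)
E
python3 - <<'E'
from h import *
k=cam("top")
print([back(k,p,.012)[:2] for p in [(266,198),(290,310),(109,353)]])
print("lamps ends foot,head",[back(k,p,.04)[:2] for p in [(341,331),(353,265),(385,314),(416,252),(438,301),(472,242)]])
print("glue",back(k,(530,268),.0),"phone",back(k,(407,188),.005), "W1", back(k,(90,248),.162))
# wrist looks
for n,t in(("dock",(0.42,0.2,.32)),("lamps",(.42,-.15,.3))):
    for yaw in (0,180):
        o=[180,0,yaw]; print(n,yaw,robot.inverse_kinematics(t,o))
E
```

```text
[array([0.7021, 0.0479]), array([ 0.4443, -0.0187]), array([0.3391, 0.3757])]
lamps ends foot,head [array([ 0.4013, -0.132 ]), array([ 0.5452, -0.1556]), array([ 0.4401, -0.2262]), array([ 0.5781, -0.2944]), array([ 0.4714, -0.3408]), array([ 0.604 , -0.4185])]
glue [ 0.5556 -0.561   0.    ] phone [ 0.7372 -0.2819  0.005 ] W1 [0.5458 0.3683 0.162 ]
dock 0 [ -55.9965    6.0757   31.7245   92.0494   -3.2159   82.7886 -114.012 ]
dock 180 [-41.0134   5.8635  14.9453  91.5658  -1.5218  82.7702  64.0488]
lamps 0 [-40.043    5.4647  63.0244  97.6148  -4.9448  79.9372 -66.2581]
lamps 180 [  1.4901   3.8293  17.0997  96.5414  -1.1433  79.8001 108.7563]
```

```bash
python3 - <<'E'
from h import *
robot.move_to([.45,.21,.34],[180,0,180])
snap("wrist","dock1")
a=np.radians(14.5); ex=np.array([np.cos(a),np.sin(a),0]); ey=np.array([-ex[1],ex[0],0]); c=np.array([.5206,.2118,0])
Z=np.array([0,0,1])
for tilt in (0,15,30,45):
    s,co=np.sin(np.radians(tilt)),np.cos(np.radians(tilt)); out=[]
    for i in range(1,6):
        for h in (.13,.23):
            p=c+ex*.065+ey*(148-74*(i-1))/1000+Z*h
            q=robot.inverse_kinematics(p,ori(co*ex-s*Z,-ey)); out.append(q is not None)
    for f,hd in (((.4013,-.132),(.5452,-.1556)),((.4401,-.2262),(.5781,-.2944)),((.4714,-.3408),(.604,-.4185))):
        f,hd=np.array(f),np.array(hd); u=np.append((hd-f)/np.linalg.norm(hd-f),0); m=np.append((f+hd)/2,.025)+.045*u
        v=np.array([-u[1],u[0],0])
        out.append(robot.inverse_kinematics(m,ori(-s*u-co*Z,-v)) is not None)
    print(tilt,out)
E
```

```text
0 [True, True, True, True, True, True, True, True, True, True, True, True, True]
15 [True, True, True, True, True, True, True, True, True, True, True, True, True]
30 [True, True, True, True, True, True, True, True, True, True, True, True, True]
45 [True, True, True, True, True, True, True, True, True, True, True, False, False]<sys>:0: UserWarning: Gimbal lock detected. Setting third angle to zero since it is not possible to uniquely determine all angles.
```

View pics/dock1.png

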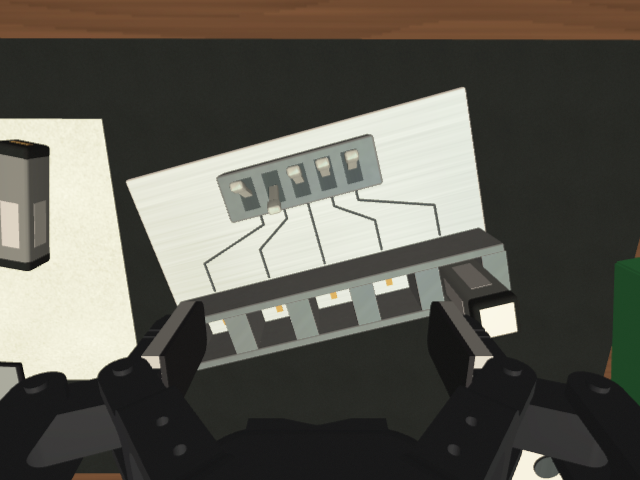

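The wrist view shows the toggles at t1 (351,158), t2 (323,165), t3 (296,175), t4 (274,197) and t5 (240,187). Only t4 leans to +x, so it is on. I'll leave well 2 empty and use wells 3, 4 and 5. Now I fit the dock pose.

```bash
python3 - <<'E'
from h import *
from scipy.optimize import least_squares
d=np.load("pics/dock1.npz"); kw=(d["K"],d["T"]); kt=cam("top")
L=np.array([[-.135,.205,.012],[-.135,-.205,.012],[-.113,.09,.042],[-.113,-.09,.042],[-.057,.09,.042],[-.057,-.09,.042]])
def ref(f,pts,z=5):
    g=cv2.imread(f,0); return cv2.cornerSubPix(g,np.float32(pts).reshape(-1,1,2),(z,z),(-1,-1),(3,30,.01)).reshape(-1,2)
U=ref("pics/dock1.png",[(465,88),(127,181),(370,135),(218,179),(382,182),(232,222)])
L2=np.array([[.135,-.205,.012],[-.135,-.205,.012],[-.135,.205,.012]]); U2=ref("pics/top0.png",[(266,198),(290,310),(109,353)],3)
def tf(p,L): return L@R.from_euler("z",p[2]).as_matrix().T+[p[0],p[1],0]
def res(p): return np.r_[(proj(kw,tf(p,L))-U).ravel(),(proj(kt,tf(p,L2))-U2).ravel()]
s=least_squares(res,[.52,.21,.25],loss="soft_l1"); print(s.x,np.degrees(s.x[2])); print(s.fun.reshape(-1,2))
s2=least_squares(lambda p:res(p)[:12],[.52,.21,.25],loss="soft_l1");print("wrist only",s2.x)
s3=least_squares(lambda p:res(p)[12:],[.52,.21,.25],loss="soft_l1");print("top only",s3.x)
np.save("dock.npy",s2.x)
# debug overlay: well rims, toggles
im=cv2.imread("pics/dock1.png")
for i in range(5):
    y=.148-.074*i
    q=proj(kw,tf(s2.x,np.array([[.065+a*.0235,y+b*.0235,.077] for a,b in((1,1),(1,-1),(-1,-1),(-1,1))])))
    cv2.polylines(im,[q.astype(int).reshape(-1,1,2)],True,(0,0,255),1)
    t=proj(kw,tf(s2.x,np.array([[-.085,.06-.03*i,.042]])))[0]; cv2.circle(im,tuple(int(v) for v in t),2,(0,0,255),-1)
cv2.imwrite("pics/ov.png",im[60:400,100:560])
E
```

```text
[0.5228 0.2137 0.2647] 15.167854858983734
[[ 1.4168 -1.0742]
 [-1.2758 -0.1128]
 [ 0.4161 -0.82  ]
 [-0.836  -0.3752]
 [ 1.0894  1.3212]
 [-1.0679  1.2524]
 [ 0.1805 -1.2831]
 [ 0.2614 -0.5096]
 [-0.8457 -0.3918]]
wrist only [0.5231 0.2137 0.2645]
top only [0.5213 0.2134 0.2651]
```

View pics/ov.png

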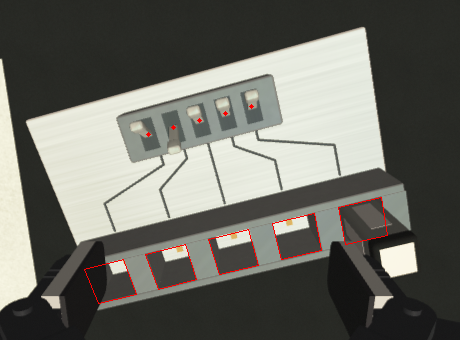

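The overlay fits the rims within about 2 mm. Now the lamps: I fit box silhouettes in a wrist picture.

```bash
cat >> h.py <<'E'
from scipy.optimize import minimize
BOX=np.array([[a*.075,b*.02,.02+c*.02] for a in(-1,1) for b in(-1,1) for c in(-1,1)])
def hull(kt,p):
    P=BOX@R.from_euler("z",p[2]).as_matrix().T+[p[0],p[1],0]
    return cv2.convexHull(np.float32(proj(kt,P))).reshape(-1,2)
def fill(poly,S=480,W=640):
    m=np.zeros((S,W),np.uint8); cv2.fillPoly(m,[np.int32(poly*16)],255,shift=4,lineType=cv2.LINE_AA); return m
def fitlamp(kt,im,p0,r=None):
    """lamp (x,y,yaw) near p0 from the picture: box silhouette against the pale paper"""
    g=cv2.cvtColor(im,cv2.COLOR_RGB2GRAY); m=np.uint8(g<165)*255
    cs,_=cv2.findContours(m,cv2.RETR_EXTERNAL,cv2.CHAIN_APPROX_NONE)
    c0=hull(kt,p0).mean(0); A=cv2.contourArea(np.float32(hull(kt,p0)))
    cs=[cv2.convexHull(c) for c in cs if .5*A<cv2.contourArea(c)<1.6*A]
    if not cs: return None,0
    c=min(cs,key=lambda c:np.linalg.norm(c.reshape(-1,2).mean(0)-c0))
    mk=fill(c.reshape(-1,2).astype(float)).astype(float)
    (cx,cy)=c.reshape(-1,2).mean(0); b=back(kt,(cx,cy),.02)
    def cost(p):
        f=fill(hull(kt,p)).astype(float); return -np.minimum(f,mk).sum()/np.maximum(f,mk).sum()
    best=min((minimize(cost,[b[0],b[1],p0[2]+a],method="Nelder-Mead",options=dict(initial_simplex=[[b[0]+.01*(i==1),b[1]+.01*(i==2),p0[2]+a+.1*(i==3)] for i in range(4)],xatol=1e-4,fatol=1e-4)) for a in(-.3,0,.3)),key=lambda s:s.fun)
    return best.x,-best.fun
DK=np.load("dock.npy") if __import__("os").path.exists("dock.npy") else None
E
python3 - <<'E'
from h import *
robot.move_to([.53,-.23,.27],[180,0,0])
kt,im=snap("wrist","lamps1")
ktt,imt=snap("top","top1")
G=[((.4013,-.132),(.5452,-.1556)),((.4401,-.2262),(.5781,-.2944)),((.4714,-.3408),(.604,-.4185))]
for f,h in G:
    f,h=np.array(f),np.array(h); d=h-f; p0=[*(f+h)/2,np.arctan2(d[1],d[0])]
    for k,i in((kt,im),(ktt,imt)):
        p,s=fitlamp(k,i,p0); print(np.array(p0),p,s)
        if k is kt and p is not None: cv2.polylines(im,[np.int32(hull(k,p))],True,(255,0,0),1)
cv2.imwrite("pics/lampsov.png",im[:,:,::-1])
E
```

```text
[ 0.4733 -0.1438 -0.1626] [ 0.5126 -0.2618 -0.495 ] 0.9828291597010628
[ 0.4733 -0.1438 -0.1626] None 0
[ 0.5091 -0.2603 -0.459 ] [ 0.5132 -0.2611 -0.499 ] 0.9809305746071318
[ 0.5091 -0.2603 -0.459 ] None 0
[ 0.5377 -0.3796 -0.53  ] [ 0.5402 -0.3806 -0.5575] 0.9645748283442113
[ 0.5377 -0.3796 -0.53  ] None 0
```

View pics/lampsov.png

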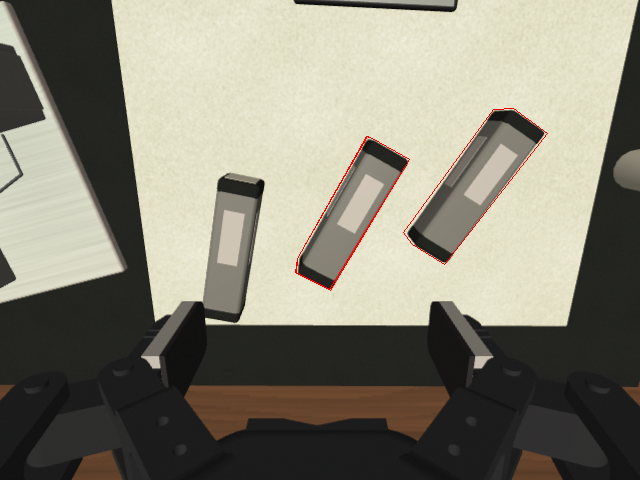

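The box fits match lamps 2 and 3; lamp 1 was merged with the finger mask, so it gets its own look. Next I write pick and place and start with lamp 1 → well 3.

```bash
cat >> h.py <<'E'
Z=np.array([0,0,1.])
def tfm(Rm,p): T=np.eye(4); T[:3,:3]=Rm; T[:3,3]=p; return T
def rpy(T): return R.from_matrix(T[:3,:3]).as_euler("xyz",degrees=True)
def tool(): return tfm(R.from_euler("xyz",robot.current_eef_rot(),degrees=True).as_matrix(),robot.current_tool_pos())
def look(p0,name):
    u=np.array([np.cos(p0[2]),np.sin(p0[2]),0])
    robot.move_to(np.array([p0[0],p0[1],.27])+.03*u,[180,0,np.degrees(p0[2])])
    kt,im=snap("wrist",name); return fitlamp(kt,im,p0)
def pick(p,tilt=20,off=.045):
    u=np.array([np.cos(p[2]),np.sin(p[2]),0]); v=np.array([-u[1],u[0],0]); t=np.radians(tilt)
    o=ori(-np.sin(t)*u-np.cos(t)*Z,-v); g=np.array([p[0],p[1],.026])+off*u
    fingers.gripper_to(.8,100)
    robot.move_to(g+.10*Z,o)
    print("contact",robot.line_to(g,o,.15,f_stop=15),robot.current_tool_pos())
    fingers.gripper_to(0,100)
    rel=np.linalg.inv(tool())@tfm(np.c_[u,v,Z],[p[0],p[1],.02])
    np.save("rel.npy",rel); print("gap",robot.current_finger_gap()*85,"force",robot.current_gripper_force())
    robot.line_to(g+.27*Z,o,.2); print("gap",robot.current_finger_gap()*85)
DR=R.from_euler("z",DK[2]).as_matrix()
def well(i,z=0): return DR@[.065,.148-.074*(i-1),.012+z]+[DK[0],DK[1],0]
def over(i,foot,rel):
    """tool pose that holds the lamp upright above well i, foot this far above its floor"""
    return tfm(np.c_[Z,DR[:,1],-DR[:,0]],well(i,foot+.075))@np.linalg.inv(rel)
E
python3 - <<'E'
from h import *
p,s=look([.4733,-.1438,-.1626],"l1"); print(p,s)
if s>.94:
    pick(p); rel=np.load("rel.npy")
    for f in(.19,.085):
        T=over(3,f,rel); (robot.move_to if f>.1 else robot.line_to)(T[:3,3],rpy(T)); print(robot.current_tool_pos(),robot.current_finger_gap()*85)
    kt,im=snap("top","ins1"); kw,iw=snap("wrist","ins1w"); ks,i2=snap("scene","ins1s")
    TL=tool()@rel
    B=np.array([[a*.075,b*.02,c*.02] for a in(-1,1) for b in(-1,1) for c in(-1,1)])@TL[:3,:3].T+TL[:3,3]
    out=[]
    for k,i in((kt,im),(ks,i2)):
        i=i.copy(); h=np.int32(cv2.convexHull(np.float32(proj(k,B)))); cv2.polylines(i,[h],True,(255,0,0),1)
        c=h.reshape(-1,2).mean(0).astype(int); w=cv2.resize(i[max(0,c[1]-75):,:][:150,max(0,c[0]-65):][:,:130],None,fx=3,fy=3); out.append(w)
    cv2.imwrite("pics/chk1.png",np.hstack(out)[:,:,::-1]); print(robot.current_time_s())
E
```

```text
[ 0.4756 -0.1411 -0.1964] 0.9834850466117234
contact False [ 0.5205 -0.1503  0.0275]
gap 38.493876649770414 force 101.15580081939697
gap 38.81234214937192
[0.5795 0.2276 0.3235] 38.314758621830784
[0.5795 0.2287 0.2191] 38.52438056939094
11.8083
```

View pics/chk1.png

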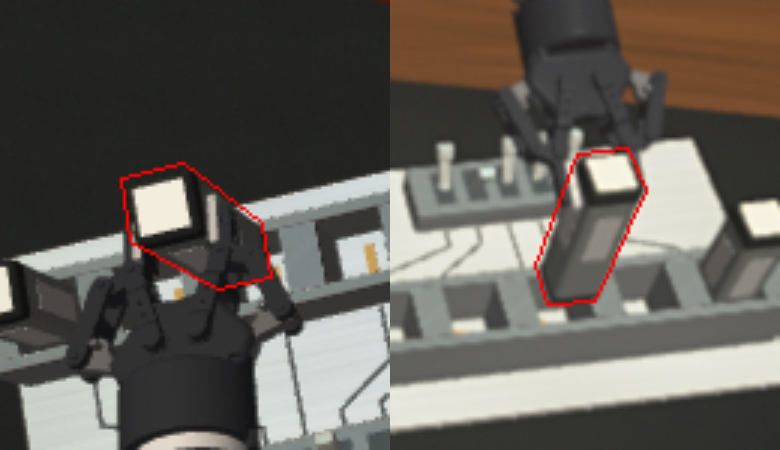

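The lamp is upright with the lens up, matches its predicted outline and sits over well 3. Inserting it.

```bash
cat >> h.py <<'E'
def insert(i,rel,open_=.64):
    T=over(i,.002,rel); o=rpy(T); up=over(i,.070,rel)
    for dx,dy in((0,0),(.003,0),(-.003,0),(0,.003),(0,-.003),(.003,.003),(-.003,-.003),(.003,-.003),(-.003,.003)):
        d=DR@[dx,dy,0]; robot.line_to(up[:3,3]+d,o,.1)
        hit=robot.line_to(T[:3,3]+d,o,.06,f_stop=12); z=robot.current_tool_pos()[2]-T[2,3]
        print("try",dx,dy,hit,"left",z,robot.current_contact_force())
        if z<.012: break
    else: return False
    print("gap",robot.current_finger_gap()*85)
    fingers.gripper_to(open_); zz=tool()[:3,2]
    robot.line_to(robot.current_tool_pos()-.11*zz,None,.12)
    robot.line_to(robot.current_tool_pos()+[0,0,.08],None,.2); return True
E
python3 - <<'E'
from h import *
print(insert(3,np.load("rel.npy")))
p,s=look([.5131,-.2613,-.497],"l2"); print(p,s)
kt,im=snap("top","after1")
cv2.imwrite("pics/a1.png",cv2.resize(im[180:370,60:310],None,fx=3,fy=3)[:,:,::-1]);print(robot.current_time_s())
E
```

```text
try 0 0 False left 0.0006155552530935637 [ 0.2605 -0.5398 -1.6685]
gap 38.38073984382423Traceback (most recent call last):
  File "<stdin>", line 2, in <module>
  File "h.py", line 78, in insert
    robot.line_to(robot.current_tool_pos()-.11*zz,None,.12)
    ~~~~~~~~~~~~~^^^^^^^^^^^^^^^^^^^^^^^^^^^^^^^^^^^^^^^^^^
station.PlanningError: the arm cannot follow that straight line within its joint ranges
```

```bash
python3 - <<'E'
s=open("h.py").read()
a=s.index("    robot.line_to(robot.current_tool_pos()-.11*zz"); 
s=s[:a]+"""    for b in (.11,.08,.06,.05,.04,.03,.02):
        try: robot.line_to(robot.current_tool_pos()-b*zz,None,.12); break
        except robot.PlanningError: pass
    print("back",b); robot.line_to(robot.current_tool_pos()+[0,0,.10],None,.15); return True
"""
s=s.replace("    fingers.gripper_to(open_); zz","    retreat(open_); return True\ndef retreat(open_=.64):\n    fingers.gripper_to(open_); zz")
open("h.py","w").write(s)
E
python3 - <<'E'
from h import *
retreat()
p,s=look([.5131,-.2613,-.497],"l2"); print(p,s)
kt,im=snap("top","after1")
cv2.imwrite("pics/a1.png",cv2.resize(im[180:370,60:310],None,fx=3,fy=3)[:,:,::-1]);print(robot.current_time_s())
E
```

```text
back 0.05
[ 0.4941 -0.2829 -0.4863] 0.9786214268266553
18.0583
```

View pics/a1.png

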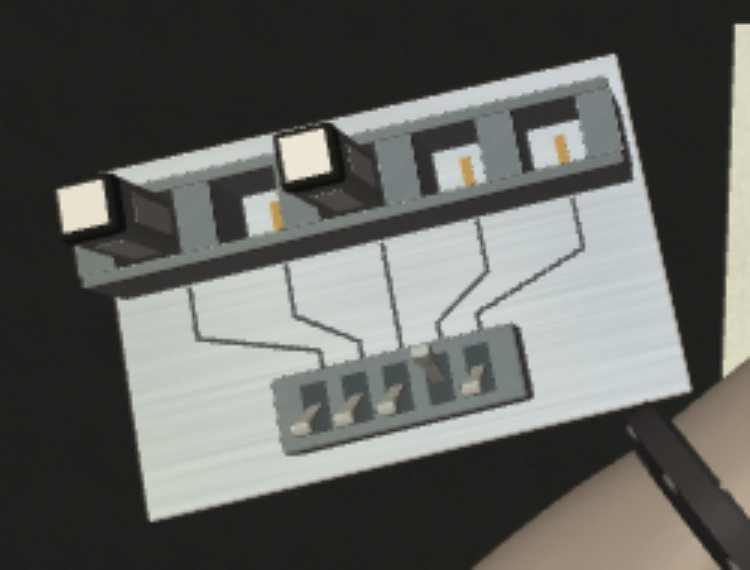

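The lamp is seated in well 3, and only t4 is on. Lamp 2 was knocked about 29 mm aside, but the new fit covers it. Picking lamp 2 for well 4.

```bash
cat >> h.py <<'E'
def carry(i,tag):
    rel=np.load("rel.npy")
    T=over(i,.19,rel); robot.move_to(T[:3,3],rpy(T))
    T=over(i,.085,rel); robot.line_to(T[:3,3],rpy(T)); print("gap",robot.current_finger_gap()*85)
    TL=tool()@rel; out=[]
    B=np.array([[a*.075,b*.02,c*.02] for a in(-1,1) for b in(-1,1) for c in(-1,1)])@TL[:3,:3].T+TL[:3,3]
    for n in("top","scene"):
        k,im=snap(n,tag+n); im=im.copy(); h=np.int32(cv2.convexHull(np.float32(proj(k,B)))); cv2.polylines(im,[h],True,(255,0,0),1)
        c=h.reshape(-1,2).mean(0).astype(int); out.append(cv2.resize(im[max(0,c[1]-75):,:][:150,max(0,c[0]-65):][:,:130],None,fx=3,fy=3))
    cv2.imwrite(f"pics/{tag}.png",np.hstack(out)[:,:,::-1]); print(robot.current_time_s())
E
python3 - <<'E'
from h import *
p,s=look([.4941,-.2829,-.4863],"l2b"); print(p,s)
pick(p); carry(4,"chk2")
E
```

```text
[ 0.4938 -0.2827 -0.4863] 0.9821371923681388
contact True [ 0.5344 -0.3034  0.0445]
gap 36.34777907152421 force 103.8125403597951
gap 36.737725421009884
gap 36.80909924327407
25.3917
```

View pics/chk2.png

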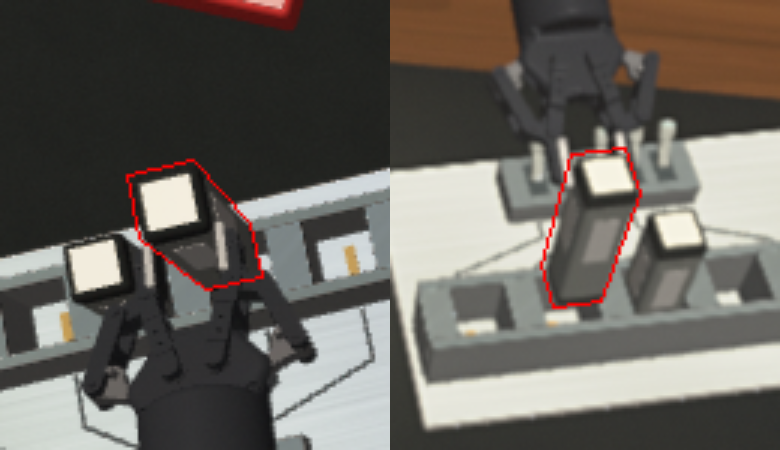

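The lamp is upright over well 4, and its outline agrees to within a few mm. Inserting it.

```bash
python3 - <<'E'
from h import *
ok=insert(4,np.load("rel.npy")); print(ok)
if ok:
    p,s=look([.5402,-.3806,-.5575],"l3"); print(p,s)
    kt,im=snap("top","after2")
    cv2.imwrite("pics/a2.png",cv2.resize(im[170:370,60:560],None,fx=1.6,fy=1.6)[:,:,::-1]);print(robot.current_time_s())
E
```

```text
try 0 0 False left 0.0005736636436650122 [-0.8818  0.3505 -1.73  ]
gap 36.64849062533379
back 0.02
True
[ 0.5402 -0.3808 -0.5445] 0.9838136409036746
30.7917
```

View pics/a2.png

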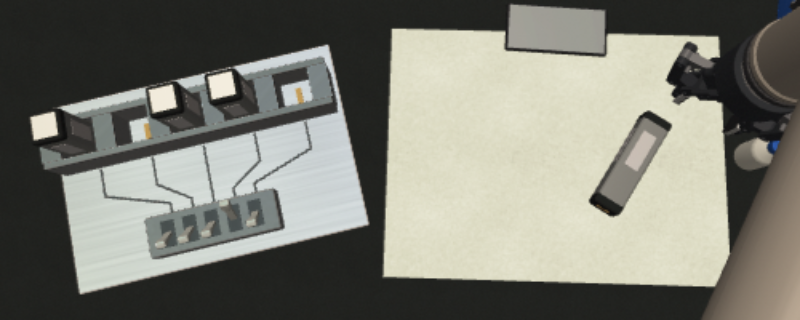

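Lamps are seated in wells 3 and 4, and lamp 3 is where it was. The arm passes near the bottle, so I check the clearance before descending.

```bash
python3 - <<'E'
from h import *
snap("scene","clr"); print(np.round(robot.current_joint_positions(),1))
p=[.5402,-.3808,-.5445];u=np.array([np.cos(p[2]),np.sin(p[2]),0]); v=np.array([-u[1],u[0],0]); t=np.radians(20)
o=ori(-np.sin(t)*u-np.cos(t)*Z,-v);g=np.array([p[0],p[1],.026])+.045*u
print(np.round(robot.inverse_kinematics(g,o),1))
E
```

```text
[ 43.6  36.6 -20.2  56.7  11.9  88.5 -95.1]
[ 38.9  63.9 -16.9  42.1  14.3  95.5 -93.8]
```

View pics/clr.png

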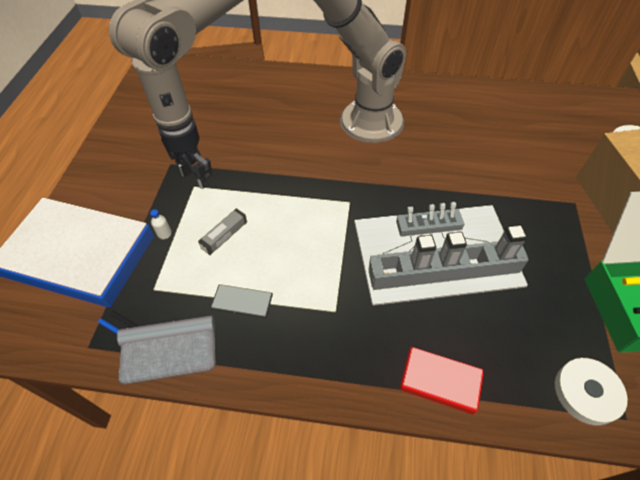

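The arm stays high and well clear of the bottle (161,225). Picking lamp 3 for well 5.

```bash
python3 - <<'E'
from h import *
pick([.5402,-.3808,-.5445]); carry(5,"chk3")
E
```

```text
contact False [ 0.5796 -0.4048  0.0284]
gap 38.386438662306105 force 101.081782579422Traceback (most recent call last):
  File "<stdin>", line 2, in <module>
  File "h.py", line 62, in pick
    robot.line_to(g+.27*Z,o,.2); print("gap",robot.current_finger_gap()*85)
    ~~~~~~~~~~~~~^^^^^^^^^^^^^^
station.PlanningError: the arm cannot follow that straight line within its joint ranges
```

```bash
python3 - <<'E'
from h import *
c=robot.current_tool_pos(); c=np.array(c)
robot.line_to(c+[0,0,.13],None,.2)
for d in([-.08,.1,.27],[-.1,.15,.22],[-.05,.1,.18]):
    try: robot.line_to(c+np.array(d),None,.2); print(d); break
    except robot.PlanningError as e: print(e)
carry(5,"chk3")
E
```

```text
[-0.08, 0.1, 0.27]
gap 38.14290209739137
38.6167
```

View pics/chk3.png

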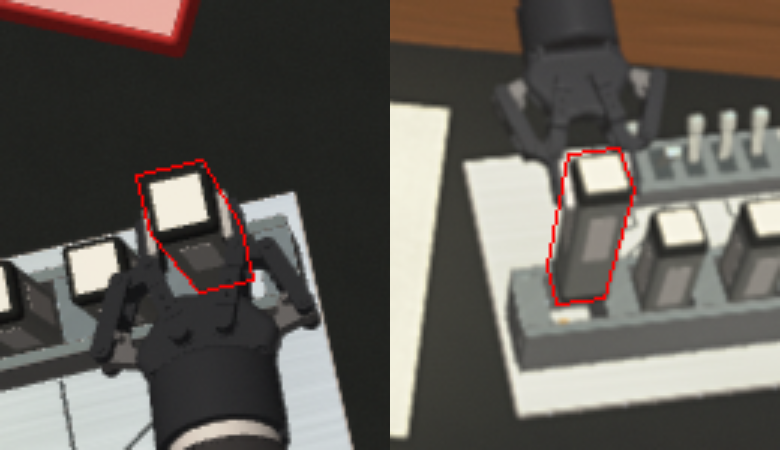

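Upright, lens up, over well 5. I insert it, then push t1, t3 and t5 on with the shut fingers.

```bash
cat >> h.py <<'E'
def dk(x,y,z): return DR@[x,y,z]+[DK[0],DK[1],0]
def flip(i,zt=.070):
    y=.06-.03*(i-1); z=zt+.017
    o=min((ori(-Z,s*DR[:,0]) for s in(1,-1)),key=lambda o:np.abs(np.subtract(q,robot.current_joint_positions())).max() if (q:=robot.inverse_kinematics(dk(-.14,y,z+.06),o)) is not None else 1e3)
    robot.move_to(dk(-.145,y,z+.06),o); robot.line_to(dk(-.145,y,z),o,.1)
    hit=robot.line_to(dk(-.080,y,z),o,.05,f_stop=4)
    print(i,"stop",hit,(DR.T@(np.array(robot.current_tool_pos())-[DK[0],DK[1],0])))
    robot.line_to(robot.current_tool_pos()+DR@[-.015,0,0],o,.1)
    robot.line_to(robot.current_tool_pos()+.07*Z,o,.15)
E
python3 - <<'E'
from h import *
ok=insert(5,np.load("rel.npy")); print(ok)
robot.move_to([.4,.05,.33],[180,0,0]); kt,im=snap("top","after3")
cv2.imwrite("pics/a3.png",cv2.resize(im[170:370,60:560],None,fx=1.6,fy=1.6)[:,:,::-1]);print(robot.current_time_s())
E
```

```text
try 0 0 False left 0.0005992352048256877 [ 0.5045 -0.412  -2.5394]
gap 38.262191741603246
back 0.03
True
44.775
```

View pics/a3.png

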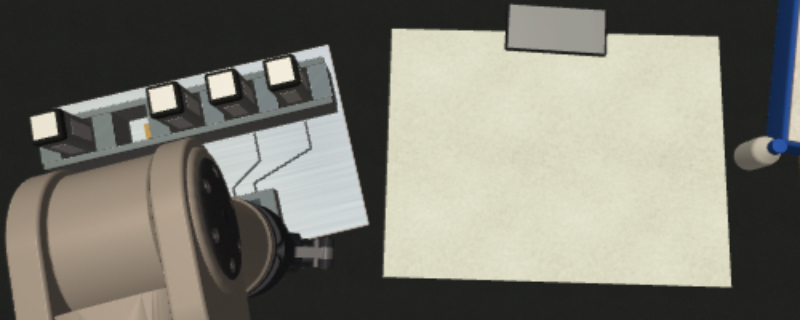

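Lamps stand in wells 1, 3, 4 and 5. Now the toggles.

```bash
python3 - <<'E'
from h import *
fingers.gripper_to(0,20)
for i in(5,3,1): flip(i)
robot.move_to([.45,.21,.34],[180,0,180]) 
snap("wrist","dock2"); im=cv2.imread("pics/dock2.png"); t=cv2.imread("pics/after3.png")
k,i2=snap("top","after4")
cv2.imwrite("pics/d2.png",np.hstack([im[100:400,150:550],cv2.resize(i2[200:350,60:260,::-1],(400,300))]));print(robot.current_time_s())
E
```

```text
5 stop True [-0.0882 -0.0601  0.0864]
3 stop True [-0.0882  0.      0.0864]
1 stop True [-0.0881  0.06    0.0864]
60.9667
```

View pics/d2.png

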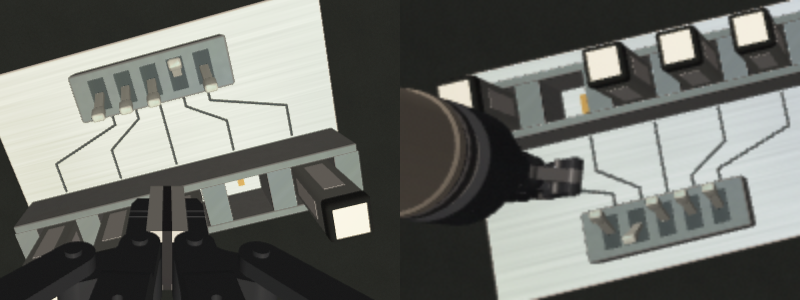

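t1, t3, t4 and t5 lean to +x (on), t2 is off, and well 2 is empty. The arm is clear, so I hand in.

```bash
python3 -c "
from station import workorder
print(workorder.close_job())"
```

```text
the job is handed in; nothing more can be done
None
```

The job is handed in, with no verdict returned: in the last pictures lamps stand upright in wells 1, 3, 4 and 5 with their toggles on, well 2 is empty with its toggle off, and the bottle and phone were not disturbed.

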